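Slide the bowl between the jars to the popper and switch it on

TASK

Push the bamboo coaster, with the speckled bowl standing on it, through the gap between the two jars until the bowl is centred under the popper's spout, and then flip the popper's toggle switch on. Move the coaster only by pushing it flat along the shelf: keep off the bowl, lift nothing, and do not knock the jars. Leave everything else where it stands.

Things in the scene. Friction and masses are not known exactly. Their poses are not given: they have to be found in the camera images.
- coaster: Square bamboo coaster, 130 x 130 mm, 15 mm thick, about 0.18 kg, loose on the white shelf (z = 0). Origin: centre of its underside; x and y run along its sides, z up. The bowl stands on it and rides along by friction. At the start it lies to the right (-y) of the gap and some centimetres nearer the robot than the gap's middle line, a little turned.
- bowl: Small white ceramic bowl with dark speckles, about 0.28 kg, loose, standing at the coaster's middle (within about 2 mm). Foot 60 mm across, mouth 114 mm across, 52 mm high, so its rim stays 8 mm inside the coaster's sides. Origin: centre of its underside, 15 mm above the shelf.
- jar_near: Clear squat jar with a steel twist cap, pale yellow filling; 80 mm across, 70 mm high, full and fixed. The one of the pair nearer the robot. Origin: centre of its underside; its x axis points at the other jar (within 0.03 rad).
- jar_far: The same jar with a pinkish brown filling, fixed, on the far side of the gap. Origin: centre of its underside. The free gap between the two jars is 138 to 140 mm.
- gap (a point): Point on the shelf midway between the two jars (within 3 mm). The way through the gap runs square to the line joining the jars, towards the popper (roughly +y).
- drop (a point): Point on the shelf under the popper's spout, 15 mm out from the lip of the spout: the bowl's centre belongs here. It lies about 150 mm beyond the gap's middle point, up to 15 mm to either side of the straight way through; a coaster centred here is wholly past the jars and about 30 mm short of the popper's base.
- popper: Black popper, fixed. Base 260 x 170 mm, its top 56 mm up; tower 150 mm across, 0.3 m tall, amber hood. Origin: on the shelf under the tower's axis. Its own -y points along the spout (66 mm wide, lip 165 mm from the axis, underside 195 mm up); its own -x points to the control deck, which ends 175 mm from the axis and carries the toggle switch 152 mm from the axis, 77 mm in front of the tower.
- switch (a joint): Angle of the toggle switch, rad: 0 is off (the bat leans to the spout's side, the popper's own -y), 0.8 is fully on (it leans away from the spout, the popper's +y, where a green dot is). It turns about the popper's x axis, about a pivot 60 mm above the shelf and 152 mm from the tower's axis. Stays where it is left; about 1.5 N at the tip moves it.
- switch_tip (a point): Centre of the red ball (12 mm) at the tip of the toggle's steel bat (8 mm thick), 40 mm from the pivot; it moves with the bat, from 16 mm on the popper's -y side of the pivot to 16 mm on its +y side.
- scoop: Stainless scoop, cup 58 mm across, 36 mm high with a flat handle, behind the jars; leave alone. Origin: centre of its underside.
- salt: White salt shaker with a steel top, 40 mm across, 75 mm high, between the robot and the bowl's final place; leave alone. Origin: centre of its underside.
- oil: Green oil bottle, 60 mm across, 190 mm high, back left; leave alone. Origin: centre of its underside.
- cup: Blue mug, 76 mm across, 70 mm high, back of the shelf; leave alone. Origin: centre of its underside.
- tin: Red and steel tin, 64 mm across, 70 mm high, at the right; leave alone. Origin: centre of its underside.
Not all that is in view belongs to the job. Of the things like the coaster, leave any that is green; of the rest the smaller one is meant.

How it is judged:
On the way, in this order (a step that is already met when the one before it is completed fails the run):
1. the coaster is in the gap between the jars, lying on the shelf with the bowl on it (horizontal distance between coaster and gap below 0.03 m and horizontal distance between bowl and coaster below 0.02 m), for 0.05 s.
2. the bowl, on its coaster, stands still under the spout, with the switch still off (horizontal distance between bowl and drop below 0.03 m and value of joint switch below 0.25 rad and linear speed of each of bowl, coaster below 0.02 m/s), for 0.2 s.
3. the toggle switch is flipped on (value of joint switch above 0.6 rad), for 0.1 s.
At the end, for the whole second after the job is handed in: The bowl stands upright and still on its coaster, which lies flat on the shelf, with the bowl's centre within 30 mm of the point under the spout and within 20 mm of the coaster's centre; the switch is on (0.6 rad or more of 0.8) (horizontal distance between bowl and drop below 0.03 m and horizontal distance between bowl and coaster below 0.02 m and height (world z) of coaster below 0.004 m and angle between coaster's own z axis and vertical below 0.05 rad and angle between bowl's own z axis and vertical below 0.08 rad and value of joint switch above 0.6 rad and linear speed of each of bowl, coaster below 0.02 m/s); the robot touches nothing.
It fails at once if the robot touches the bowl (more than 1 N) (contact force between any of the fingers, the arm and bowl above 1 N).
It fails at once if the coaster or the bowl is lifted or tipped (height (world z) of coaster above 0.007 m or height (world z) of bowl above 0.024 m or angle between coaster's own z axis and vertical above 0.1 rad or angle between bowl's own z axis and vertical above 0.15 rad).
It fails at once if a jar is knocked by the robot (more than 5 N) or the coaster or bowl is jammed against it (more than 15 N) (contact force between any of the fingers, the arm and jar_near above 5 N or contact force between any of the fingers, the arm and jar_far above 5 N or contact force between any of coaster, bowl and jar_near above 15 N or contact force between any of coaster, bowl and jar_far above 15 N).
It fails at once if the popper is switched on before the bowl is under the spout (value of joint switch above 0.4 rad and not (horizontal distance between bowl and drop below 0.03 m)).
It fails at once if a bystander is moved more than 20 mm or tipped (distance of any of scoop, salt, oil, cup, tin from where it was at the start of the episode above 0.02 m or angle between any of scoop, salt, oil, cup, tin's own z axis and vertical above 0.3 rad).
It also fails if it takes over 72 s, if anything falls off the work surface, if the arm or the gripper's body presses on something with over 40 N, if the wrist force passes 120 N, or if a joint passes its speed limit or range.

ROBOT

A 6-joint arm with a two-finger parallel gripper is mounted at the origin on the work surface. World frame = base frame: x ahead of the robot, y to its left, z up, the work surface at z = 0. Lengths are in m, angles in rad, forces in N, time in s.
With the tool pointing down it reaches from about 0.35 to 0.85 m from the base axis. Payload 8.1 kg.
Tool frame: the origin (TCP) lies on the centre line of the jaws, within the pads' length; the fingertips stand manip.tip_extent ahead of it and the grasp point (between the pads) lies 5 mm behind it (manip.tip_extent is the distance from the TCP to the fingertips, in m); z points along the fingers, y is the line along which they close (so a half turn about z gives the same grasp; the last joint's range is limited). The gripper opens to 93 mm and grips with 3 to 60 N. Pads are 15 mm wide; open, the fingers measure 128 mm over their backs; the gripper's body (75 mm by 188 mm) begins 65 mm behind the grasp point.
Start: joints at [-1.386, 0.13, 1.488, -0, 1.523, -0.085], TCP at [0.16, -0.578, 0.233] pointing down, gripper open.
Joint ranges: [-2.96, 2.96], [-0.89, 2.26], [0.02, 2.5], [-1.34, 4.48], [0, 2.73], [-2.66, 2.66]. Speed limits (rad/s): [2.39, 2.39, 2.79, 3.14, 3.14, 3.14].

INTERFACE

Orientations are given as a unit quaternion [x, y, z, w].
In Python, from plant import manip gives the robot as it stands. The module is installed in compiled form; this text tells all that it offers.
- The arm moves only by the shell command python3 -m inch 'ROWS' [FORCE]. ROWS is JSON, a list of rows, each a list of 3 entries, a list of its own where there are three numbers: the shift along the world's x, y, z in m, then the turn, a rotation vector about the world's x, y, z in rad, then the finger opening in m, from 0 to 0.093. A call has 1 to 12 rows; each row shifts and turns the commanded pose from where the row before left it; what a row does not reach is not made up. A row lasts 1/12 s, in which the tool goes at most 41.7 mm and 7.16 degrees, less where a joint would pass 70% of its speed; a pose out of reach is approached as far as the arm can. A call with a gripper value outside its range is refused whole. The fingers move at their own pace and stop on an object; FORCE is the grip in N (left out, the last holds). Time passes only in rows, so rows that do not move let the fingers close. It gives the time, the measured TCP pose, the force, the opening and the grip force at its end, in the units of the state.
- manip.state(): the state, without advancing time (a new reading comes with each control period).
- manip.capture(name): name is "side" or "top"; returns (picture, depth): 480x640x3 uint8, blue, green, red; 480x640 float32, m along the optical axis (not along the pixel's ray), 0 where there is no reading.
- manip.camera_params(name): a dict with "mtx" (3x3 intrinsics, pixels), "world_to_cam" (4x4, takes a point from world to camera coordinates). Camera axes: x right, y up, looking along -z (the intrinsics and any distortion apply to the point x, -y, -z); pixel columns grow to the right and rows downward; lengths in m; the calibration is good to about 2 mm. A picture is of the moment at which its call begins. camera_params takes no time and is no camera call.
- manip.finish_job(): hands the job in; it is judged then, once.
The state is a dict: "time_s": time; "qpos": joint angles; "qvel": joint speeds; "joint_torque": joint torques, N m; "tcp_pos": TCP position; "eef_rot": TCP orientation; "ft_force": force on the tool from outside, world axes, zero at the start; "wrist_torque": the same for the moment, N m; "opening": finger opening in m; "finger_force": force on a finger pad.
Only numpy, scipy, OpenCV 4.12 (cv2) and the standard library are available. Lean on these libraries where they do the work, as an engineer would, in place of code of your own. Each camera call takes 0.05 s, during which the arm holds its last target. There are 200 camera calls.

## Working session

There is one attempt and no reset: what is moved stays moved. The work goes in short steps, Python scripts to look and compute and a shell command to move; the robot and the scene stay as the last step left them, time stands still between calls to the robot, and variables do not carry over. Pictures are saved under pics/ and viewed, at most 10 in all, crops included, and the job is handed in when it is done.

```bash
mkdir -p pics; cat > h.py <<'E'
import numpy as np, cv2
from plant import manip
def cap(n):
    im,d=manip.capture(n); p=manip.camera_params(n)
    return im,d,np.array(p["mtx"]),np.array(p["world_to_cam"])
def world(uv,dep,K,T):
    uv=np.atleast_2d(uv).astype(float); dep=np.atleast_1d(dep)
    x=(uv[:,0]-K[0,2])/K[0,0]*dep; y=(uv[:,1]-K[1,2])/K[1,1]*dep
    P=np.c_[x,-y,-dep,np.ones(len(dep))]
    return (np.linalg.inv(T)@P.T).T[:,:3]
def onplane(uv,z,K,T):
    a=world(uv,np.ones(len(np.atleast_2d(uv))),K,T); c=np.linalg.inv(T)[:3,3]
    return c+(a-c)*((z-c[2])/(a[:,2]-c[2]))[:,None]
def proj(P,K,T):
    P=np.atleast_2d(P); c=(T@np.c_[P,np.ones(len(P))].T).T
    return np.c_[K[0,0]*c[:,0]/-c[:,2]+K[0,2],K[1,1]*-c[:,1]/-c[:,2]+K[1,2]]
E
python3 - <<'E'
from h import *
for n in("top","side"):
    im,d,K,T=cap(n); cv2.imwrite(f"pics/{n}0.png",im); np.save(f"{n}0.npy",d)
    print(n,K.round(1).tolist(),np.linalg.inv(T).round(3).tolist(), list(manip.camera_params(n)))
s=manip.state(); print(s["tcp_pos"],s["eef_rot"],s["opening"],s["time_s"],manip.tip_extent)
E
```

```text
top [[538.8, 0.0, 328.1], [0.0, 538.8, 235.2], [0.0, 0.0, 1.0]] [[0.047, 0.973, -0.228, 0.176], [-0.999, 0.046, -0.008, -0.088], [0.003, 0.228, 0.974, 1.501], [0.0, 0.0, 0.0, 1.0]] ['mtx', 'world_to_cam']
side [[483.9, 0.0, 314.9], [0.0, 483.9, 247.3], [0.0, 0.0, 1.0]] [[-0.911, 0.303, -0.279, 0.182], [-0.412, -0.68, 0.606, 0.648], [-0.006, 0.668, 0.745, 0.955], [0.0, 0.0, 0.0, 1.0]] ['mtx', 'world_to_cam']
[ 0.15987098 -0.57781088  0.23171675] [ 9.90912245e-01  1.34507471e-01 -3.52037733e-05 -8.13121404e-04] 0.0928192484016248 0.1 0.014
```

View pics/top0.png

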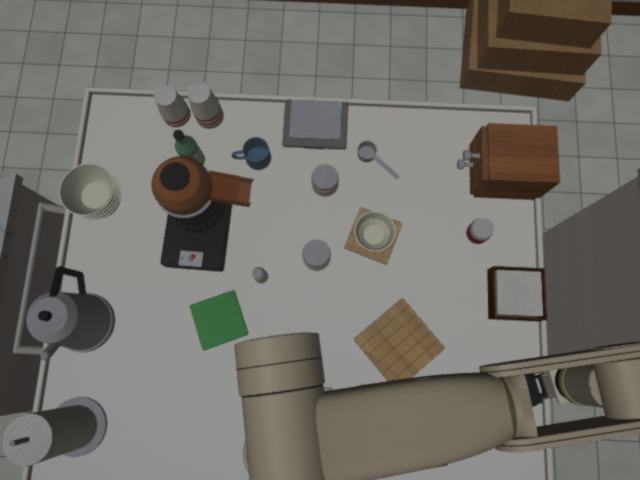

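View pics/side0.png

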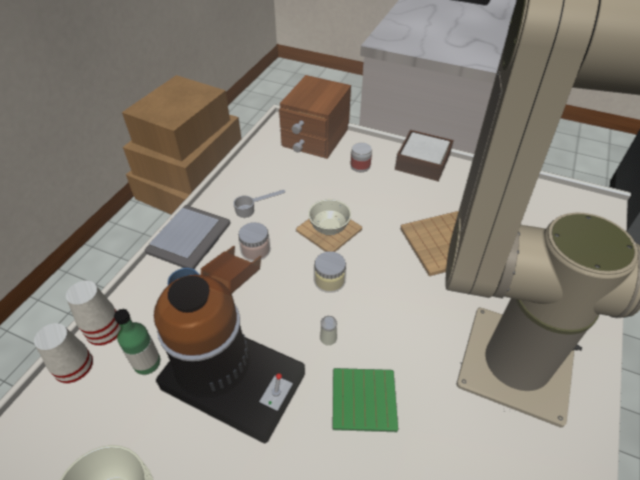

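Top view: coaster candidates are the green mat (218,320), the large bamboo board (399,340) and the small bamboo coaster with the bowl (374,235). I choose the small one. The jars are at (325,180) far and (316,254) near, the popper's spout is at (232,188), and the switch deck is at (190,258). The side view shows the switch's red ball at (279,377).

```bash
cat > m.py <<'E'
from h import *
def xyz(n,d,K,T):
    v,u=np.mgrid[:480,:640]; return world(np.c_[u.ravel(),v.ravel()],d.ravel(),K,T).reshape(480,640,3)
def blob(mask,near,W):
    n,l,st,c=cv2.connectedComponentsWithStats(mask.astype(np.uint8))
    i=1+np.argmin(np.hypot(*(c[1:]-near).T)) if 0 else None
    ok=[k for k in range(1,n) if st[k,4]>15]
    i=min(ok,key=lambda k:np.hypot(*(c[k]-near)))
    return l==i
def coaster(im,d,K,T,near):
    """bamboo: colour mask + outer contour rectangle at z=15mm; bowl: rim circle at z=67mm"""
    h=cv2.cvtColor(im,cv2.COLOR_BGR2HSV); X=xyz(0,d,K,T)
    m=((h[...,0]>8)&(h[...,0]<24)&(h[...,1]>75)&(h[...,2]>90)&(X[...,2]<.03))
    return m,X
E
python3 - <<'E'
from m import *
for n,J in(("top",dict(far=(325,175),near=(316,250))),("side",dict(far=(254,234),near=(330,264)))):
    im,d,K,T=cap(n); X=xyz(n,d,K,T)
    for k,p in J.items():
        M=blob((X[...,2]>.062)&(X[...,2]<.078),p,X)
        P=X[M]; (c,r)=cv2.minEnclosingCircle(P[:,:2].astype(np.float32))
        print(n,k,M.sum(),"z",np.median(P[:,2]).round(4),"c",np.round(c,4),"r",round(r,4),"mean",P[:,:2].mean(0).round(4))
    m,_=coaster(im,d,K,T,0)
    M=blob(m,(374,235) if n=="top" else (329,232),X); hull=cv2.convexHull(np.argwhere(M)[:,::-1].astype(np.int32))[:,0]
    H=onplane(hull,.015,K,T)[:,:2].astype(np.float32); R=cv2.minAreaRect(H); print(n,"coaster",M.sum(),np.round(R[0],4),np.round(R[1],4),R[2], "z",np.median(X[M][:,2]))
    p=(374,230) if n=="top" else (330,213)
    B=blob((X[...,2]>.056)&(X[...,2]<.075),p,X);P=X[B];c,r=cv2.minEnclosingCircle(P[:,:2].astype(np.float32));print(n,"bowl",B.sum(),np.round(c,4),round(r,4))
    h=cv2.cvtColor(im,cv2.COLOR_BGR2HSV)
    p=(192,258) if n=="top" else (279,377)
    red=((h[...,0]<6)|(h[...,0]>174))&(h[...,1]>150)&(h[...,2]>80); M=blob(red,p,X); c=np.argwhere(M)[:,::-1].mean(0)
    print(n,"red",M.sum(),c,"depthpt",np.median(X[M],0).round(4)); np.save(n+"red.npy",c)
    # base top plane
    if n=="top":
        M=blob((X[...,2]>.048)&(X[...,2]<.062)&(h[...,2]<70),(195,240),X);P=X[M];R=cv2.minAreaRect(P[:,:2].astype(np.float32));print("base",M.sum(),np.median(P[:,2]),R)
    M=blob((X[...,2]>.19)&(X[...,2]<.26)&(h[...,0]<20)&(h[...,1]>100),(237,188) if n=="top" else (230,270),X);P=X[M]
    R=cv2.minAreaRect(P[:,:2].astype(np.float32));print("spout",M.sum(),P[:,2].min(),P[:,2].max(),np.round(cv2.boxPoints(R),4).tolist())
    x,y=(374,235) if n=="top" else (329,225)
    if n=="top": cv2.imwrite("pics/crop_top.png",cv2.resize(im[110:310,140:440],(800,533),interpolation=cv2.INTER_CUBIC))
# triangulate red
from plant import manip
A=[];b=[]
for n in("top","side"):
    p=manip.camera_params(n);K=np.array(p["mtx"]);T=np.array(p["world_to_cam"]);uv=np.load(n+"red.npy")
    c=np.linalg.inv(T)[:3,3];r=world(uv,1.,K,T)[0]-c;r/=np.linalg.norm(r);Q=np.eye(3)-np.outer(r,r);A.append(Q);b.append(Q@c)
print("red tri",np.linalg.lstsq(np.vstack(A),np.hstack(b),rcond=None)[0])
E
```

```text
top far 536 z 0.0709 c [ 0.6797 -0.0598] r 0.0392 mean [ 0.6773 -0.0597]
top near 578 z 0.0705 c [ 0.4611 -0.0465] r 0.0385 mean [ 0.4606 -0.0467]
top coaster 545 [ 0.5303 -0.2028] [0.125 0.127] 70.88043212890625 z 0.015516075465100476
top bowl 322 [ 0.5297 -0.2047] 0.0574Traceback (most recent call last):
  File "<stdin>", line 15, in <module>
  File "m.py", line 8, in blob
    i=min(ok,key=lambda k:np.hypot(*(c[k]-near)))
ValueError: min() iterable argument is empty
```

```bash
python3 - <<'E'
from m import *
L=[]
for n in("top","side"):
    im,d,K,T=cap(n); X=xyz(n,d,K,T); h=cv2.cvtColor(im,cv2.COLOR_BGR2HSV)
    if n=="side":
        for k,p in dict(far=(254,234),near=(330,264)).items():
            M=blob((X[...,2]>.062)&(X[...,2]<.078),p,X);P=X[M]; (c,r)=cv2.minEnclosingCircle(P[:,:2].astype(np.float32))
            print(n,k,M.sum(),np.median(P[:,2]).round(4),np.round(c,4),round(r,4))
        m,_=coaster(im,d,K,T,0); M=blob(m,(329,232),X); H=onplane(cv2.convexHull(np.argwhere(M)[:,::-1].astype(np.int32))[:,0],.015,K,T)[:,:2].astype(np.float32)
        print("coaster",M.sum(),cv2.minAreaRect(H))
    p=(192,258) if n=="top" else (279,377)
    M=((h[...,0]<8)|(h[...,0]>170))&(h[...,1]>110)&(h[...,2]>60); v,u=np.mgrid[:480,:640]; M&=np.hypot(u-p[0],v-p[1])<14
    c=np.argwhere(M)[:,::-1].mean(0); L.append((c,K,T)); print(n,"red",M.sum(),c.round(1),np.median(X[M],0).round(4))
    if n=="top":
        M=(X[...,2]>.048)&(X[...,2]<.064)&(u>150)&(u<235)&(v>195)&(v<280);M=blob(M,(195,240),X)
        P=X[M];R=cv2.minAreaRect(P[:,:2].astype(np.float32));print("base",M.sum(),np.median(P[:,2]),np.round(cv2.boxPoints(R),4).tolist(),R[1:])
        cv2.imwrite("pics/crop_top.png",cv2.resize(im[110:310,140:440],(800,533),interpolation=cv2.INTER_CUBIC))
    q=(234,190) if n=="top" else (235,270)
    M=(h[...,0]<20)&(h[...,1]>100)&(X[...,2]>.15)&(X[...,2]<.28)&(np.hypot(u-q[0],v-q[1])<32); P=X[M]
    print("spout",M.sum(),np.percentile(P[:,2],[1,10,50,90,99]).round(3))
    for lo in(.19,.2,.21,.22,.23,.24):
        Q=P[(P[:,2]>lo)&(P[:,2]<lo+.01)]
        if len(Q): print(lo,len(Q),Q.min(0).round(3),Q.max(0).round(3))
    np.save(n+"_sp.npy",P)
A=[];b=[]
for uv,K,T in L:
    c=np.linalg.inv(T)[:3,3];r=world(uv,1.,K,T)[0]-c;r/=np.linalg.norm(r);Q=np.eye(3)-np.outer(r,r);A.append(Q);b.append(Q@c)
print("red tri",np.linalg.lstsq(np.vstack(A),np.hstack(b),rcond=None)[0])
E
```

```text
top red 10 [192.2 256. ] [0.4306 0.2793 0.1014]
base 2591 0.0561443913983386 [[0.4041000008583069, 0.2084999978542328], [0.5925999879837036, 0.20250000059604645], [0.5979999899864197, 0.3725000023841858], [0.40950000286102295, 0.3783999979496002]] ((0.16999582946300507, 0.18861687183380127), 88.19526672363281)
spout 1293 [0.201 0.207 0.25  0.262 0.268]
0.19 9 [0.559 0.128 0.197] [0.599 0.138 0.2  ]
0.2 181 [0.558 0.126 0.2  ] [0.607 0.153 0.21 ]
0.21 40 [0.545 0.124 0.21 ] [0.608 0.172 0.22 ]
0.22 49 [0.544 0.121 0.222] [0.608 0.231 0.23 ]
0.23 85 [0.543 0.12  0.23 ] [0.616 0.23  0.24 ]
0.24 303 [0.544 0.141 0.24 ] [0.611 0.23  0.25 ]
side far 529 0.0692 [ 0.6811 -0.0545] 0.039
side near 620 0.0693 [ 0.4617 -0.0426] 0.0392
coaster 836 ((0.5298836827278137, -0.19621355831623077), (0.12822802364826202, 0.1285027116537094), 71.32709503173828)
side red 30 [278.5 375.4] [0.4318 0.2806 0.1   ]
spout 1396 [0.225 0.238 0.255 0.277 0.279]
0.21 1 [0.609 0.13  0.214] [0.609 0.13  0.214]
0.22 93 [0.547 0.137 0.222] [0.612 0.214 0.23 ]
0.23 63 [0.547 0.14  0.23 ] [0.612 0.227 0.24 ]
0.24 346 [0.546 0.149 0.24 ] [0.613 0.233 0.25 ]
red tri [0.43103984 0.27992868 0.09896102]
```

View pics/crop_top.png

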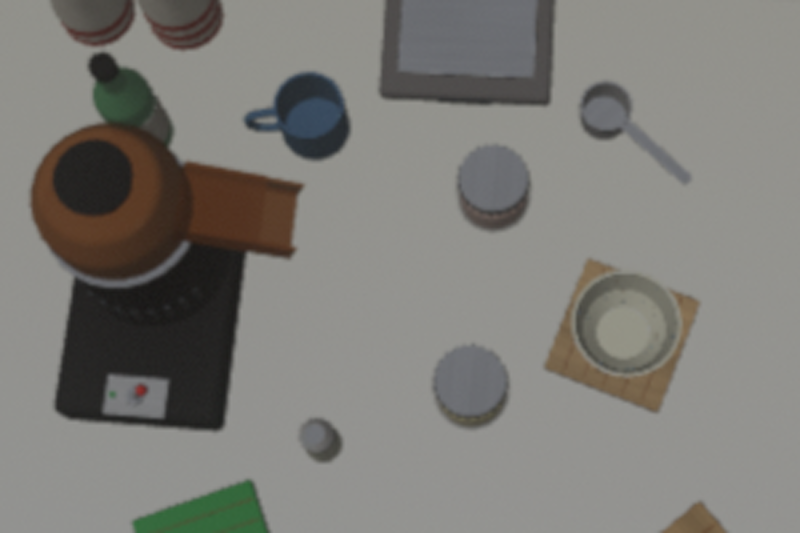

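The crop confirms the choice: the small bamboo coaster with the bowl at crop (622,335), the spout lip at (297,222), and the red switch ball at (140,390), opposite the green dot.

Averaged over both views, in m:
- **Coaster:** (0.530,-0.1995), sides at 71°/-19°.
- **Gap:** (0.5705,-0.051), with the way through at 86.7°. Jar spacing gives a free gap of 139 mm, which matches.
- **Drop:** about (0.577,0.110). Spout, base edge and switch agree.

The plan is to use the two fingers as a fork. I first push from the robot's side to align and square the coaster, then push through the gap.

```bash
python3 -m inch '[[[0.0235,0.0335,0],[0,0,-0.05],0.06],[[0.0235,0.0335,0],[0,0,-0.05],0.06],[[0.0235,0.0335,0],[0,0,-0.05],0.06],[[0.0235,0.0335,0],[0,0,-0.05],0.06],[[0.0235,0.0335,0],[0,0,-0.05],0.06],[[0.0235,0.0335,0],[0,0,-0.05],0.06],[[0.0235,0.0335,0],[0,0,-0.05],0.06],[[0.0235,0.0335,0],[0,0,-0.05],0.06],[[0.0235,0.0335,0],[0,0,-0.05],0.06],[[0.0235,0.0335,0],[0,0,-0.05],0.06],[[0.0235,0.0335,0],[0,0,-0.05],0.06],[[0.0235,0.0335,0],[0,0,-0.05],0.06]]'
python3 -m inch '[[[0,0.006,-0.035],[0,0,0],0.06],[[0,0,-0.035],[0,0,0],0.06],[[0,0,-0.035],[0,0,0],0.06],[[0,0,-0.035],[0,0,0],0.06],[[0,0,0],[0,0,0],0.06],[[0,0,0],[0,0,0],0.06]]'
python3 -c "
from h import *
im,d,K,T=cap('top'); print(manip.state()['tcp_pos'],manip.state()['eef_rot']); im2=cap('side')[0]
cv2.imwrite('pics/a1.png',np.hstack([cv2.resize(im[150:300,280:480],(400,300)),cv2.resize(im2[130:330,210:477],(400,300))]))"
```

```text
time_s: 1.25
tcp_pos: [0.4427, -0.1744, 0.2329]
eef_rot: [0.986, -0.166, 0.0, 0.0]
ft_force: [0.9, -1.5, 0.3]
opening: 0.0597
finger_force: 0.0
time_s: 1.75
tcp_pos: [0.4402, -0.1694, 0.0912]
eef_rot: [0.986, -0.164, -0.002, -0.001]
ft_force: [0.4, 0.4, 0.3]
opening: 0.06
finger_force: 0.0
[ 0.44203542 -0.17036659  0.09359944] [ 9.86391094e-01 -1.64415820e-01 -1.96999007e-04 -9.30657596e-05]
```

View pics/a1.png

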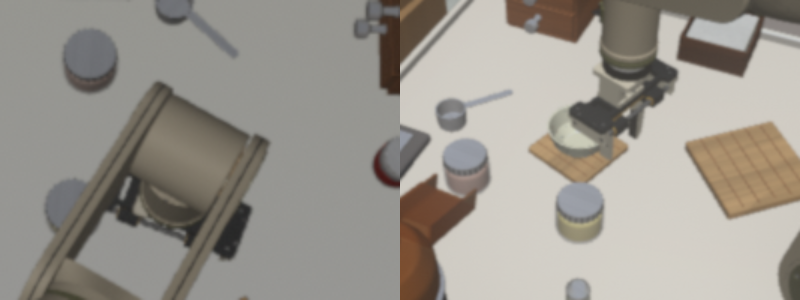

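Side view: the fork (607,155) hangs beside the coaster's robot-side edge and clear of the bowl. I'm lowering it.

```bash
python3 -m inch '[[[0,0,-0.025],[0,0,0],0.06],[[0,0,-0.025],[0,0,0],0.06],[[0,0,-0.02],[0,0,0],0.06],[[0,0,-0.003],[0,0,0],0.06],[[0,0,0],[0,0,0],0.06],[[0,0,0],[0,0,0],0.06]]'
python3 - <<'E'
from m import *
print(manip.state()['tcp_pos'],manip.state()['ft_force'])
im,d,K,T=cap('side'); m,X=coaster(im,d,K,T,0); M=blob(m,(329,232),X)
print(M.sum()); hull=cv2.convexHull(np.argwhere(M)[:,::-1].astype(np.int32))[:,0]
print(cv2.minAreaRect(onplane(hull,.015,K,T)[:,:2].astype(np.float32)))
cv2.imwrite('pics/a2.png',cv2.resize(im[170:290,260:420],(800,600),interpolation=cv2.INTER_CUBIC))
E
```

```text
time_s: 2.35
tcp_pos: [0.4437, -0.1713, 0.0221]
eef_rot: [0.986, -0.164, 0.002, 0.001]
ft_force: [0.2, -0.0, 0.8]
opening: 0.0603
finger_force: 0.0
[ 0.44368149 -0.17130621  0.02214559] [ 0.19909578 -0.02261559  0.84436125]
481
((0.5467159748077393, -0.1530156433582306), (0.04706190153956413, 0.12944306433200836), 64.01483917236328)
```

View pics/a2.png

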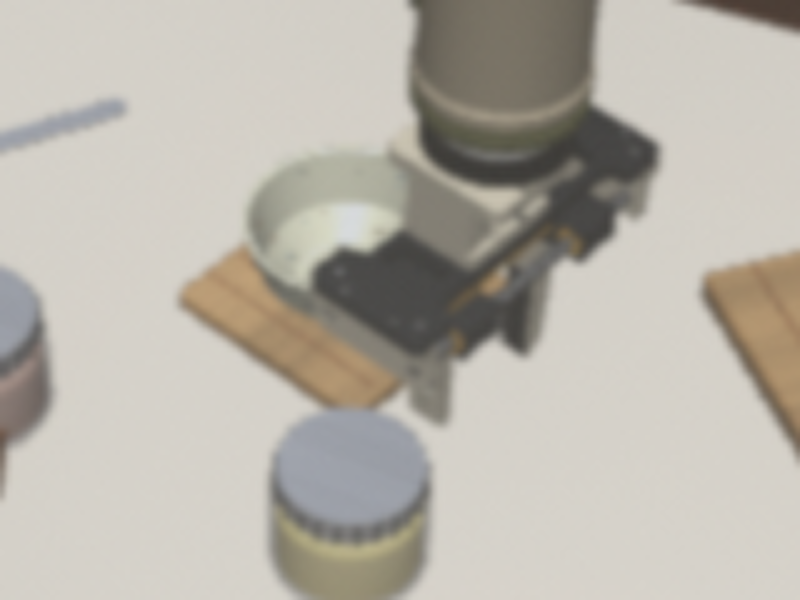

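The fork stands just off the near edge. I'm pushing toward the gap's middle line while turning the coaster square.

```bash
python3 -m inch '[[[0.004,-0.001,0],[0,0,0],0.06],[[0.004,-0.001,0],[0,0,0],0.06],[[0.004,-0.001,0],[0,0,0],0.06],[[0.003,-0.001,0],[0,0,0],0.06],[[0.003,-0.001,0],[0,0,0],0.06],[[0,0,0],[0,0,0],0.06]]'
python3 -m inch '[[[0.0028,-0.002,0],[0,0,0.0274],0.06],[[0.0028,-0.002,0],[0,0,0.0274],0.06],[[0.0028,-0.002,0],[0,0,0.0274],0.06],[[0.0028,-0.002,0],[0,0,0.0274],0.06],[[0.0028,-0.002,0],[0,0,0.0274],0.06],[[0.0028,-0.002,0],[0,0,0.0274],0.06],[[0.0028,-0.002,0],[0,0,0.0274],0.06],[[0.0028,-0.002,0],[0,0,0.0274],0.06],[[0.0028,-0.002,0],[0,0,0.0274],0.06],[[0.0028,-0.002,0],[0,0,0.0274],0.06],[[0,0,0],[0,0,0],0.06],[[0,0,0],[0,0,0],0.06]]'
python3 -m inch '[[[-0.008,0.0005,0],[0,0,0],0.06],[[-0.02,0.001,0],[0,0,0],0.06],[[-0.02,0,0.005],[0,0,0],0.06],[[-0.03,0,0.04],[0,0,0],0.06],[[-0.03,-0.02,0.028],[0,0,0],0.06],[[-0.01,-0.04,0],[0,0,0],0.06],[[0,-0.04,0],[0,0,0],0.06],[[0,-0.04,0],[0,0,0],0.06],[[0,-0.04,0],[0,0,0],0.06],[[0,0,0],[0,0,0],0.06]]'
cat > c.py <<'E'
from m import *
r=[]
for n in("top","side"):
    im,d,K,T=cap(n); m,X=coaster(im,d,K,T,0)
    c0=proj([0.56,-0.2,.015],K,T)[0] if 0 else None
    import sys; g=[float(sys.argv[1]),float(sys.argv[2])]
    q=proj([g+[.015]],K,T)[0]; v,u=np.mgrid[:480,:640]; m&=np.hypot(u-q[0],v-q[1])<75
    M=np.zeros_like(m); k,l,st,_=cv2.connectedComponentsWithStats(m.astype(np.uint8))
    for i in range(1,k):
        w=onplane(np.argwhere(l==i)[:,::-1],.015,K,T)[:,:2]
        if st[i,4]>12 and np.abs(w-g).max()<.12: M|=l==i
    H=onplane(cv2.convexHull(np.argwhere(M)[:,::-1].astype(np.int32))[:,0],.015,K,T)[:,:2].astype(np.float32); R=cv2.minAreaRect(H)
    B=(X[...,2]>.058)&(X[...,2]<.074)&(np.hypot(u-q[0],v-q[1]+10)<42)&(np.hypot(X[...,0]-g[0],X[...,1]-g[1])<.075)
    P=X[B]; bc=((np.percentile(P[:,:2],1,axis=0)+np.percentile(P[:,:2],99,axis=0))/2) if B.sum() else None
    print(n,M.sum(),"coaster",np.round(R[0],4),np.round(R[1],4),round(R[2]%90,2),"bowl",B.sum(),bc)
    cv2.imwrite(f"last_{n}.png",im)
E
python3 c.py 0.562 -0.2
```

```text
time_s: 2.9
tcp_pos: [0.4607, -0.1756, 0.0198]
eef_rot: [0.986, -0.164, 0.0, 0.0]
ft_force: [-0.4, -0.1, 0.2]
opening: 0.0599
finger_force: 0.0
time_s: 3.9
tcp_pos: [0.4875, -0.1953, 0.0193]
eef_rot: [1.0, -0.029, -0.0, -0.0]
ft_force: [-1.3, -0.8, -1.0]
opening: 0.0599
finger_force: 0.8
time_s: 4.73
tcp_pos: [0.3767, -0.3779, 0.0839]
eef_rot: [1.0, -0.03, 0.001, 0.002]
ft_force: [1.4, -0.2, 0.2]
opening: 0.0597
finger_force: 0.0
top 598 coaster [ 0.5607 -0.2031] [0.1255 0.1267] 86.6 bowl 297 [ 0.55983813 -0.20341728]
side 837 coaster [ 0.5607 -0.1957] [0.1299 0.1272] 87.17 bowl 308 [ 0.56217855 -0.20044875]
```

The coaster now sits at (0.561,-0.1995), yaw 86.9°, within 1.5 mm of the gap's line. Next I'm taking the fork round to its right (-y) side.

```bash
python3 -m inch '[[[0.015,0,0],[0,0,0.121],0.06],[[0.015,0,0],[0,0,0.121],0.06],[[0.015,0,0],[0,0,0.121],0.06],[[0.015,0,0],[0,0,0.121],0.06],[[0.015,0,0],[0,0,0.121],0.06],[[0.015,0,0],[0,0,0.121],0.06],[[0.015,0,0],[0,0,0.121],0.06],[[0.015,0,0],[0,0,0.121],0.06],[[0.015,0,0],[0,0,0.121],0.06],[[0.015,0.01,0],[0,0,0.121],0.06],[[0.015,0.01,0],[0,0,0.121],0.06],[[0.0135,0.01,0],[0,0,0.121],0.06]]'
python3 -m inch '[[[0,0.01,0],[0,0,0.121],0.06],[[0,0.02,0],[0,0,0],0.06],[[0,0.022,0],[0,0,0],0.06],[[0,0.003,-0.02],[0,0,0],0.06],[[0,0,-0.02],[0,0,0],0.06],[[0,0,-0.02],[0,0,0],0.06],[[0,0,-0.004],[0,0,0],0.06],[[0,0,0],[0,0,0],0.06],[[0,0,0],[0,0,0],0.06]]'; python3 c.py 0.561 -0.2
```

```text
time_s: 5.83
tcp_pos: [0.5567, -0.3396, 0.0836]
eef_rot: [0.764, 0.645, 0.0, -0.0]
ft_force: [1.2, -0.6, -0.2]
opening: 0.0599
finger_force: 0.0
time_s: 6.58
tcp_pos: [0.5561, -0.2863, 0.0202]
eef_rot: [0.726, 0.688, 0.0, -0.0]
ft_force: [1.0, -0.2, -0.2]
opening: 0.0601
finger_force: 0.0
top 155 coaster [ 0.5773 -0.2047] [0.1272 0.0941] 87.1 bowl 165 [ 0.57781472 -0.20343146]
side 842 coaster [ 0.5607 -0.1958] [0.1306 0.1268] 86.95 bowl 313 [ 0.56231214 -0.2002464 ]
```

```bash
python3 -m inch '[[[0.0005,0.005,0],[0,0,0],0.06],[[0.0005,0.005,0],[0,0,0],0.06],[[0.0005,0.005,0],[0,0,0],0.06],[[0.0005,0.007,0],[0,0,0],0.06],[[0.0005,0.008,0],[0,0,0],0.06],[[0.0005,0.008,0],[0,0,0],0.06],[[0.0005,0.008,0],[0,0,0],0.06],[[0.0005,0.008,0],[0,0,0],0.06],[[0.0005,0.008,0],[0,0,0],0.06],[[0.0005,0.008,0],[0,0,0],0.06],[[0.0005,0.006,0],[0,0,0],0.06],[[0,0,0],[0,0,0],0.06]]'; python3 c.py 0.566 -0.13
```

```text
time_s: 7.68
tcp_pos: [0.5624, -0.2104, 0.0204]
eef_rot: [0.726, 0.688, 0.0, 0.001]
ft_force: [0.7, -0.3, -0.3]
opening: 0.0602
finger_force: 0.0
top 65 coaster [ 0.6042 -0.0805] [0.0207 0.0634] 66.87 bowl 75 [ 0.5919527 -0.1329085]
side 810 coaster [ 0.5646 -0.1312] [0.132  0.1262] 86.97 bowl 328 [ 0.56617196 -0.13471596]
```

```bash
python3 -m inch '[[[0.0008,0.005,0],[0,0,0],0.06],[[0.0008,0.007,0],[0,0,0],0.06],[[0.0008,0.007,0],[0,0,0],0.06],[[0.0006,0.007,0],[0,0,0],0.06],[[0.0006,0.007,0],[0,0,0],0.06],[[0.0004,0.007,0],[0,0,0],0.06],[[0.0004,0.007,0],[0,0,0],0.06],[[0.0004,0.007,0],[0,0,0],0.06],[[0.0004,0.007,0],[0,0,0],0.06],[[0.0004,0.007,0],[0,0,0],0.06],[[0.0004,0.007,0],[0,0,0],0.06],[[0.0004,0.007,0],[0,0,0],0.06]]'; python3 c.py 0.571 -0.05;  python3 -c "
import cv2,numpy as np
a=cv2.imread('last_side.png');b=cv2.imread('last_top.png')
cv2.imwrite('pics/a3.png',np.hstack([cv2.resize(b[110:310,220:420],(400,400)),cv2.resize(a[160:310,220:370],(400,400))]))"
```

```text
time_s: 8.78
tcp_pos: [0.568, -0.1283, 0.0195]
eef_rot: [0.726, 0.688, -0.0, -0.0]
ft_force: [0.0, -3.8, 1.7]
opening: 0.06
finger_force: 2.2
top 38 coaster [ 0.6231 -0.0035] [0.0147 0.0295] 79.82 bowl 33 [ 0.60351551 -0.0435815 ]
side 912 coaster [ 0.573 -0.049] [0.1316 0.1312] 87.07 bowl 379 [ 0.57183138 -0.05318832]
```

View pics/a3.png

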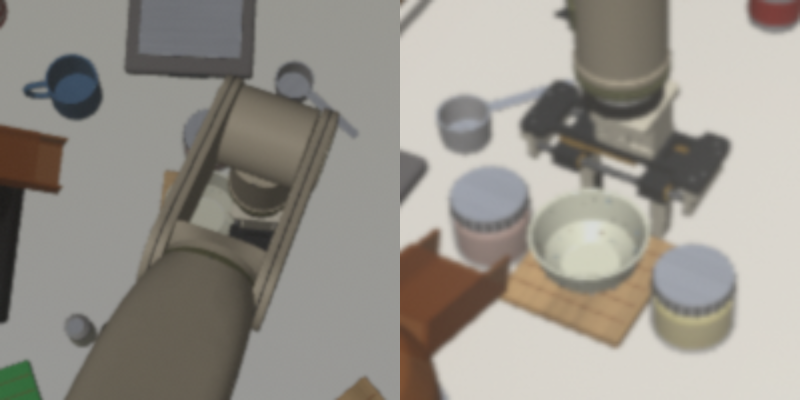

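The coaster is centred in the gap with clear space to both jars: in the right half the jars are at (490,215) and (693,295), and the coaster corners at (505,290) and (620,345). Contact force is only about 4 N, so I'm pushing on.

```bash
python3 -m inch '[[[0.0003,0.007,0],[0,0,0],0.06],[[0.0004,0.008,0],[0,0,0],0.06],[[0.0004,0.008,0],[0,0,0],0.06],[[0.0004,0.008,0],[0,0,0],0.06],[[0.0004,0.008,0],[0,0,0],0.06],[[0.0004,0.008,0],[0,0,0],0.06],[[0.0004,0.008,0],[0,0,0],0.06],[[0.0004,0.008,0],[0,0,0],0.06],[[0.0004,0.008,0],[0,0,0],0.06],[[0.0003,0.008,0],[0,0,0],0.06],[[0.0003,0.007,0],[0,0,0],0.06],[[0.0003,0.007,0],[0,0,0],0.06]]'; python3 c.py 0.575 0.04
```

```text
time_s: 9.88
tcp_pos: [0.5722, -0.0352, 0.0194]
eef_rot: [0.726, 0.688, -0.0, -0.0]
ft_force: [-0.1, -2.5, -1.4]
opening: 0.0604
finger_force: 1.1Traceback (most recent call last):
  File "c.py", line 12, in <module>
    H=onplane(cv2.convexHull(np.argwhere(M)[:,::-1].astype(np.int32))[:,0],.015,K,T)[:,:2].astype(np.float32); R=cv2.minAreaRect(H)
              ~~~~~~~~~~~~~~~~~~~~~~~~~~~~~~~~~~~~~~~~~~~~~~~~~~~~~~~^^^^^
TypeError: 'NoneType' object is not subscriptable
```

```bash
sed -i 's/for n in("top","side")/for n in("side",)/' c.py; python3 -m inch '[[[0.0002,0.007,0],[0,0,0],0.06],[[0.0002,0.007,0],[0,0,0],0.06],[[0.0002,0.007,0],[0,0,0],0.06],[[0.0002,0.007,0],[0,0,0],0.06],[[0,0.007,0],[0,0,0],0.06],[[0,0.007,0],[0,0,0],0.06],[[0,0.007,0],[0,0,0],0.06],[[0,0.006,0],[0,0,0],0.06],[[0,0.005,0],[0,0,0],0.06],[[0,0.004,0],[0,0,0],0.06],[[0,0.003,0],[0,0,0],0.06],[[0,0.002,0],[0,0,0],0.06]]'; python3 c.py 0.577 0.108; python3 -c "
import cv2,numpy as np
a=cv2.imread('last_side.png')
cv2.imwrite('pics/a4.png',cv2.resize(a[180:405,120:420],(800,600)))"
```

```text
time_s: 10.93
tcp_pos: [0.5731, 0.0333, 0.0195]
eef_rot: [0.726, 0.688, -0.0, -0.0]
ft_force: [0.2, -2.7, -0.5]
opening: 0.0599
finger_force: 1.2
side 939 coaster [0.5611 0.1115] [0.1314 0.0976] 86.91 bowl 337 [0.57574721 0.10204059]
```

View pics/a4.png

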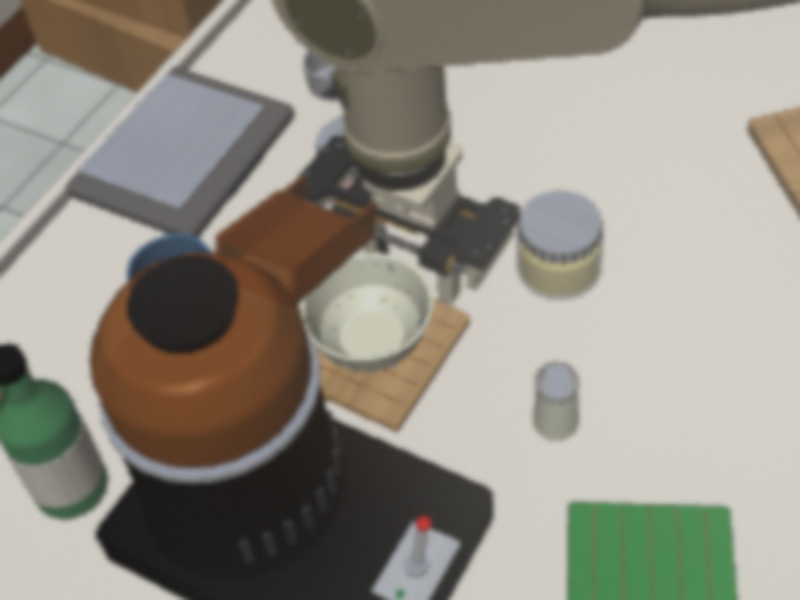

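The bowl stands in front of and under the spout lip, at crop (368,320), and the coaster is at about (0.575,0.108), beyond both jars. The switch ball is at (423,523), still off. I'm backing off, lifting, turning the tool and checking with the top camera.

```bash
python3 -m inch '[[[0,-0.008,0],[0,0,0],0.06],[[0,-0.015,0],[0,0,0],0.06],[[0,0,0.03],[0,0,0],0.06],[[0,0,0.035],[0,0,0],0.06],[[0,0,0.035],[0,0,0],0],[[0,0,0.035],[0,0,0],0],[[-0.01,-0.01,0.035],[0,0,0],0],[[-0.03,-0.01,0.01],[0,0,-0.12],0],[[-0.03,-0.01,0],[0,0,-0.12],0],[[-0.03,0,0],[0,0,-0.12],0],[[-0.02,0,0],[0,0,-0.12],0],[[-0.02,0,0],[0,0,-0.12],0]]'
python3 -m inch '[[[0,0,0],[0,0,-0.12],0],[[0,0,0],[0,0,-0.12],0],[[0,0,0],[0,0,-0.12],0],[[0,0,0],[0,0,-0.12],0],[[0,0,0],[0,0,-0.12],0],[[0,0,0],[0,0,-0.12],0],[[0,0,0],[0,0,-0.12],0],[[0,0,0],[0,0,-0.11],0]]'
sed -i 's/for n in("side",)/for n in("side","top")/' c.py; python3 c.py 0.577 0.108
```

```text
time_s: 11.98
tcp_pos: [0.4321, -0.0206, 0.1999]
eef_rot: [0.898, 0.439, 0.001, 0.0]
ft_force: [0.3, -0.6, -0.0]
opening: 0.0114
finger_force: 0.0
time_s: 12.65
tcp_pos: [0.4333, -0.0204, 0.1999]
eef_rot: [1.0, -0.02, 0.0, -0.0]
ft_force: [-0.4, -0.1, 0.7]
opening: 0.0005
finger_force: 0.0
side 941 coaster [0.5604 0.1123] [0.1296 0.0965] 87.34 bowl 335 [0.57557662 0.1079951 ]
top 107 coaster [0.5389 0.1582] [0.0246 0.0465] 86.87 bowl 93 [0.58159285 0.13859508]
```

```bash
python3 -m inch '[[[0,0.035,0],[0,0,0],0],[[0,0.035,0],[0,0,0],0],[[0,0.035,0],[0,0,0],0],[[0,0.035,0],[0,0,0],0],[[0,0.035,0],[0,0,0],0],[[0,0.035,0],[0,0,0],0],[[-0.002,0.035,0],[0,0,0],0],[[0,0,-0.03],[0,0,0],0],[[0,0,-0.035],[0,0,0],0],[[0,0,-0.035],[0,0,0],0],[[0,0,0],[0,0,0],0],[[0,0,0],[0,0,0],0]]'; python3 -c "
from h import *
print(manip.state()['tcp_pos'])
a=cap('side')[0]
cv2.imwrite('pics/a5.png',cv2.resize(a[280:430,200:400],(800,600),interpolation=cv2.INTER_CUBIC))"
```

```text
time_s: 13.75
tcp_pos: [0.4295, 0.2241, 0.0982]
eef_rot: [1.0, -0.015, -0.002, 0.001]
ft_force: [0.3, 0.5, 0.1]
opening: -0.0
finger_force: 0.0
[0.42951252 0.22413037 0.09815467]
```

View pics/a5.png

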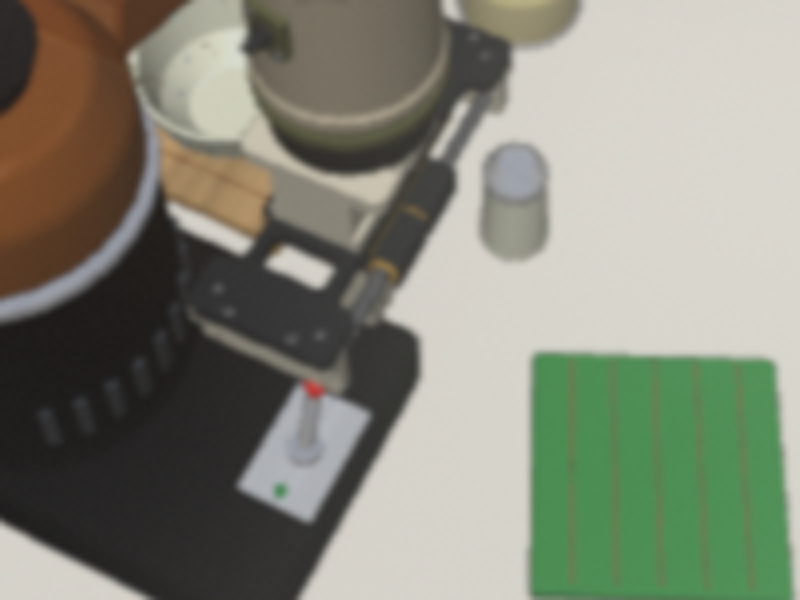

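The bat (308,420) is still off, leaning to the spout's side, and the closed fingers hang just on its -y side. I'm pushing in +y.

```bash
python3 -m inch '[[[0.0002,0.006,0],[0,0,0],0],[[0.0002,0.006,0],[0,0,0],0],[[0.0002,0.006,0],[0,0,0],0],[[0.0002,0.006,0],[0,0,0],0],[[0.0002,0.006,0],[0,0,0],0],[[0.0002,0.006,0],[0,0,0],0],[[0.0002,0.006,0],[0,0,0],0],[[0.0002,0.006,0],[0,0,0],0],[[0.0002,0.006,0],[0,0,0],0],[[0,0.006,0],[0,0,0],0],[[0,0.004,0],[0,0,0],0],[[0,0,0],[0,0,0],0]]'; python3 -c "
from m import *
a,d,K,T=cap('side');X=xyz(0,d,K,T);h=cv2.cvtColor(a,cv2.COLOR_BGR2HSV)
v,u=np.mgrid[:480,:640];M=((h[...,0]<8)|(h[...,0]>170))&(h[...,1]>110)&(h[...,2]>60)&(np.hypot(u-278,v-382)<20)
print(M.sum(),np.argwhere(M)[:,::-1].mean(0),np.median(X[M],0), proj([[.431,.280,.099],[.4315,.311,.099]],K,T))"
```

```text
time_s: 14.8
tcp_pos: [0.4326, 0.2897, 0.0991]
eef_rot: [1.0, -0.016, -0.0, -0.0]
ft_force: [0.4, -0.1, 0.5]
opening: 0.0006
finger_force: 0.0
0 [nan nan] [nan nan nan] [[278.70773571 375.45842674]
 [270.94397105 389.19855348]]<string>:5: RuntimeWarning: Mean of empty slice.
  ret = um.true_divide(
  return _methods._mean(a, axis=axis, dtype=dtype,
```

The ball is hidden by the gripper, so I'm backing off to check.

```bash
python3 -m inch '[[[0,-0.012,0],[0,0,0],0],[[0,-0.015,0],[0,0,0],0],[[0,-0.02,0],[0,0,0],0],[[0,-0.02,0],[0,0,0],0],[[0,0,0],[0,0,0],0]]'; python3 -c "
from m import *
a,d,K,T=cap('side');X=xyz(0,d,K,T);h=cv2.cvtColor(a,cv2.COLOR_BGR2HSV)
v,u=np.mgrid[:480,:640];M=((h[...,0]<8)|(h[...,0]>170))&(h[...,1]>110)&(h[...,2]>60)&(np.hypot(u-275,v-382)<22)
print(M.sum(),np.argwhere(M)[:,::-1].mean(0),np.median(X[M],0))
cv2.imwrite('pics/a6.png',cv2.resize(a[280:430,200:400],(800,600),interpolation=cv2.INTER_CUBIC))"
```

```text
time_s: 15.27
tcp_pos: [0.4326, 0.2186, 0.0991]
eef_rot: [1.0, -0.017, -0.0, 0.001]
ft_force: [-1.4, 0.0, -0.3]
opening: 0.0007
finger_force: 0.0
19 [270.84210526 389.15789474] [0.43116131 0.31165669 0.10102923]
```

The ball is now at pixel (270.8,389.2), y = 0.311, which matches the predicted fully-on position. I'm lifting clear and doing a last check.

```bash
python3 -m inch '[[[0,0,0.03],[0,0,0],0],[[0,0,0.035],[0,0,0],0],[[0,0,0.035],[0,0,0],0],[[0,-0.035,0],[0,0,0],0],[[0,-0.035,0],[0,0,0],0],[[0,-0.035,0],[0,0,0],0],[[0,-0.035,0],[0,0,0],0],[[0,-0.035,0],[0,0,0],0],[[0,-0.035,0],[0,0,0],0],[[0,0,0],[0,0,0],0],[[0,0,0],[0,0,0],0]]'; python3 c.py 0.577 0.108; python3 -c "
import cv2
cv2.imwrite('pics/a7.png',cv2.imread('last_side.png'))"
```

```text
time_s: 16.23
tcp_pos: [0.4331, 0.0107, 0.1997]
eef_rot: [1.0, -0.019, 0.0, -0.0]
ft_force: [0.4, -0.3, 0.1]
opening: 0.0004
finger_force: 0.0
side 940 coaster [0.5604 0.1123] [0.1299 0.0961] 86.91 bowl 339 [0.57561703 0.10817898]Traceback (most recent call last):
  File "c.py", line 12, in <module>
    H=onplane(cv2.convexHull(np.argwhere(M)[:,::-1].astype(np.int32))[:,0],.015,K,T)[:,:2].astype(np.float32); R=cv2.minAreaRect(H)
              ~~~~~~~~~~~~~~~~~~~~~~~~~~~~~~~~~~~~~~~~~~~~~~~~~~~~~~~^^^^^
TypeError: 'NoneType' object is not subscriptable
```

View pics/a7.png

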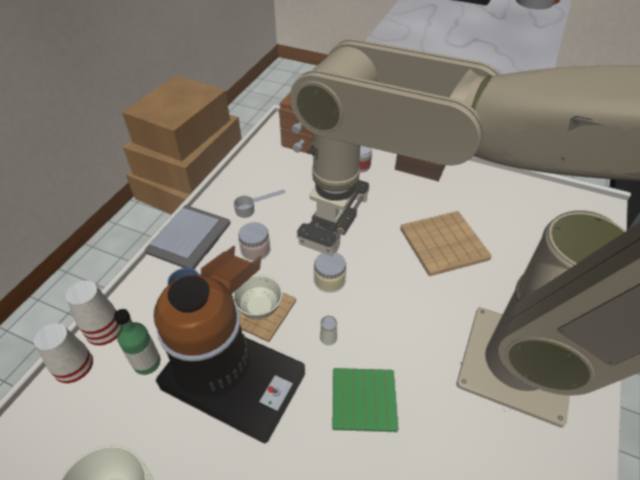

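The bowl stands on its coaster at (258,300), by the spout lip. The switch leans to the green dot at (272,389), the bystanders are unmoved, and the arm is clear. I'm handing in.

```bash
python3 -c "
from plant import manip
print(manip.finish_job())"
```

```text
the job is handed in; nothing more can be done
None
```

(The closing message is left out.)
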